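# Fit the drive spindle to the flat-lap

### The arm

A 6-joint arm with a two-finger parallel gripper is mounted at the origin on the work surface. World frame = base frame: x ahead of the robot, y to its left, z up, the work surface at z = 0. Lengths are in m, angles in rad, forces in N, time in s.
With the tool pointing down it reaches from about 0.3 to 0.85 m from the base axis. Payload 4.2 kg.
Tool frame: the origin (TCP) lies on the centre line of the jaws, within the pads' length; the fingertips stand 11 mm ahead of it and the grasp point (between the pads) lies 8 mm behind it; z points along the fingers, y is the line along which they close (so a half turn about z gives the same grasp; the last joint's range is limited). The gripper opens to 91 mm and grips with 3 to 60 N. Pads are 32 mm wide; open, the fingers measure 118 mm over their backs; the gripper's body (76 mm by 178 mm) begins 60 mm behind the grasp point.
Start: joints at [-1.264, 0.32, 1.565, -0, 1.257, -0.02], TCP at [0.185, -0.545, 0.225] pointing down, gripper open.
Joint ranges: [-3.11, 3.11], [-0.84, 2.01], [0.21, 2.61], [-1.34, 4.49], [0.05, 2.63], [-2.56, 2.56]. Speed limits (rad/s): [2.57, 2.57, 3.14, 3.14, 3.14, 3.14].

### API

Orientations are given as a 3x3 rotation matrix whose columns are the frame's x, y, z axes.
In Python, from cell import arm gives the robot as it stands. The module is installed in compiled form; this text tells all that it offers.
- The arm moves only by the shell command python3 -m creep 'ROWS' [OPENING]. ROWS is JSON, a list of rows, each a list of 2 entries, a list of its own where there are three numbers: the shift along the world's x, y, z in m, then the turn, a rotation vector about the world's x, y, z in rad. In form: [[[dx, dy, dz], [wx, wy, wz]], ...]. A call has 1 to 10 rows; each row shifts and turns the commanded pose from where the row before left it; what a row does not reach is not made up. A row lasts 1/12 s, in which the tool goes at most 41.7 mm and 7.16 degrees, less where a joint would pass 70% of its speed; a pose out of reach is approached as far as the arm can. A call with a gripper value outside its range is refused whole. OPENING is the gripper's target within -1 to 1 (shut at 1, half-way at 0, fully open at -1), set as the call begins (- or left out, the last holds). The fingers move at their own pace and stop on an object; the grip force is fixed at half the most. Time passes only in rows, so rows that do not move let the fingers close. It gives the time, the measured TCP pose, the force, the opening and the grip force at its end, in the units of the state.
- arm.observe(): the state, without advancing time (a new reading comes with each control period).
- arm.snapshot(name): name is "scene" or "top" or "wrist"; returns the picture (420x560x3 uint8, red, green, blue); there is no depth.
- arm.camera_params(name): a dict with "fx", "fy", "cx", "cy" (pixels), "R" (3x3) and "t" (3): a world point X has camera coordinates R X + t; the wrist camera has in their place "hand_eye" (4x4, takes a point from camera to tool coordinates, whose origin is the TCP and whose axes are the flange's). Camera axes: x right, y down, z forward; pixel columns grow to the right and rows downward; lengths in m; the calibration is good to about 2 mm. A picture is of the moment at which its call begins: read the wrist's pose just before it. camera_params takes no time and is no camera call.
- arm.close_job(): hands the job in; it is judged then, once.
The state is a dict: "time_s": time; "q": joint angles; "qd": joint speeds; "joint_efforts": joint torques, N m; "eef_pos": TCP position; "orientation": TCP orientation; "force": force on the tool from outside, world axes, zero at the start; "moment": the same for the moment, N m; "finger_gap": finger opening in m; "grasp_force": force on a finger pad.
Only numpy, scipy, OpenCV 4.12 (cv2) and the standard library are available. Lean on these libraries where they do the work, as an engineer would, in place of code of your own. Each camera call takes 0.05 s, during which the arm holds its last target. There are 200 camera calls.

### The job

Lift the orange dust cap off the hub of the grey flat-lap drive unit and set it down, not dropped, right way up on the round cork mat. Then take the drive spindle (blue square head) out of its wooden stand and push its keyed shaft into the hub, turning it until the key slips into the keyway (it points roughly away from the robot), and keep pushing against the ejector spring until its flange sits flush on the hub. Finish while still gripping the spindle and pressing it fully home, so that the set screw could be tightened, and leave everything else on the bench where it is.

Things in the scene. Friction and masses are not known exactly. Their poses are not given: they have to be found in the camera images.
- dust_cap: Loose orange cap (upside-down cup, about 90 g), over the hub at the start, its rim then 80 mm above the bench. Outside diameter 61 mm, inside 55 mm, inside depth 25 mm, top plate 5 mm. On top a black round knob, 22 mm in diameter, from 30 to 58 mm above the origin, to grip from above. Origin: centre of the open rim (underside), z up.
- cork_mat: Fixed round cork mat, diameter 150 mm, 4 mm thick. Origin: centre of its underside, on the bench.
- spindle: Loose steel drive spindle, 0.28 to 0.42 kg, upright in the stand at the start. Origin: centre of the underside of its flange (48 mm in diameter, 8 mm thick); z up. Round shaft, 20 mm in diameter, reaches 42 mm down from the origin, its lowest 4 mm tapered. The key is on the +x side; a red mark on the flange's top shows it.
- spindle_key (a point): Middle of the key's lower edge: a brass key 6 mm wide on the shaft's +x side, sticking out to 15 mm from the axis, from the flange down to 28 mm below it. The lowest 14 mm of shaft are a plain round pilot without key.
- spindle_head (a point): Middle of the spindle's blue square head, 27 mm above the spindle's origin: 26 x 26 mm, sides along x and y, from 8 to 46 mm above the origin, to grip from above. Above it a stub, 14 mm in diameter, up to 58 mm. The head looks the same every quarter turn; only key and red mark tell +x.
- stand: Fixed dark wooden block 95 x 95 x 60 mm, origin at the centre of its underside. A hole 35 mm wide and 50 mm deep in the middle of its top holds the spindle's shaft; the spindle's flange rests on the block's top, and the spindle can be lifted straight up.
- lap_base: Fixed drive unit: grey housing 150 (x) x 125 (y) mm, top 50 mm above the bench; origin on the bench under the hub's axis. It carries the hub.
- hub_face (a point): Centre of the flat top of the steel hub, 105 mm above the bench; axes as the housing's (z up). Hub 50 mm in diameter, bore 23 mm, open to the top. With the spindle home its origin is here and its flange rests on this face.
- keyway_mid (a point): Point of the housing, 15 mm to the +x side of hub_face. The hub's keyway (8.6 mm wide, 54 mm deep, to 17 mm from the axis, a red mark on the face just outside it) points somewhere within 0.6 rad either side of the direction from hub_face to here; its exact direction is not told: see it with the cap off, or feel for it with the key. The hub stands still below 0.6 N m.
- ejector (a joint): How far the brass spring pin (16 mm wide) in the bore is pressed down (m). At 0 its top is 30 mm below the hub face: the shaft's tip meets it with the flange still 12 mm above the face. Spindle fully home: 0.012. It pushes up with 6 N at 0 and 9.6 N at 0.012, so it lifts the spindle again if nobody presses.
- blue_jar: Bystander: amber jar with a blue lid, 64 mm in diameter, 85 mm tall; origin at the centre of its underside. Leave alone.
- white_jar: Bystander: white jar with a metal lid, 72 mm in diameter, 70 mm tall; origin at the centre of its underside. Leave alone.
- bench_block: Bystander: dark steel block 80 x 70 x 22 mm; origin at the centre of its underside. Leave alone.
- compound_bar: Bystander: red-brown bar of polishing compound, 50 x 100 x 32 mm; origin at the centre of its underside. Leave alone.
- felt_bob: Bystander: off-white polishing wheel lying flat with a brass centre, 56 mm in diameter, 22 mm tall; origin at the centre of its underside. Leave alone.
- ring_cone: Bystander: upright aluminium ring cone, foot 48 mm in diameter, 75 mm tall; origin at the centre of its underside. Leave alone.
- ring_tin: Bystander: flat round steel tin, 60 mm in diameter, 30 mm tall; origin at the centre of its underside. Leave alone.
There are look-alikes about, which are no part of the job. What is shaped like the spindle but green is not meant.

How it is judged:
On the way, in this order (a step that is already met when the one before it is completed fails the run):
1. the cap is lifted clear of the hub by the gripper (height (world z) of dust_cap above 0.11 m and contact force between the fingers and dust_cap above 0.2 N), for 0.1 s.
2. the cap stands right way up on the cork mat, let go (horizontal distance between dust_cap and cork_mat below 0.075 m and height (world z) of dust_cap below 0.009 m and angle between dust_cap's own z axis and vertical below 0.15 rad and contact force between the fingers and dust_cap below 0.1 N), for 0.2 s.
3. the spindle is lifted out of the stand by the gripper (height (world z) of spindle above 0.107 m and contact force between the fingers and spindle above 0.2 N), for 0.1 s.
At the end, for the whole second after the job is handed in: Cap at rest on the mat, let go, upright (0.15 rad), centre within 75 mm of the mat's. Spindle home, at rest and gripped (2 N): flange within 2.5 mm of the hub face, centred to 3 mm, key in the keyway, upright to 0.06 rad, ejector pressed over 9.5 mm (all of step 2 and z of spindle in the frame of hub_face below 0.0025 m and horizontal distance between spindle and hub_face below 0.003 m and angle between spindle's own z axis and vertical below 0.06 rad and value of joint ejector above 0.0095 m and contact force between the fingers and spindle above 2 N and linear speed of each of spindle, dust_cap below 0.01 m/s); the arm keeps its last pose, push and grip.
It fails at once if a bystander is moved by more than 30 mm (distance of any of blue_jar, white_jar, bench_block, compound_bar, felt_bob, ring_cone, ring_tin from where it was at the start of the episode above 0.03 m).
It fails at once if the cap is dropped or knocked off: away from the hub and more than 30 mm above the bench without the fingers on it (height (world z) of dust_cap above 0.034 m and horizontal distance between dust_cap and hub_face above 0.04 m and contact force between the fingers and dust_cap below 0.01 N).
It also fails if it takes over 72 s, if anything falls off the work surface, if the arm or the gripper's body presses on something with over 40 N, if the wrist force passes 120 N, or if a joint passes its speed limit or range.

## Working session

There is one attempt and no reset: what is moved stays moved. The work goes in short steps, Python scripts to look and compute and a shell command to move; the robot and the scene stay as the last step left them, time stands still between calls to the robot, and variables do not carry over. Pictures are saved under pics/ and viewed, at most 10 in all, crops included, and the job is handed in when it is done.

```bash
mkdir -p pics; cat > h.py <<'E'
from cell import arm
import numpy as np, cv2
def snap(name,fn,crop=None,scale=1):
    im=arm.snapshot(name)[:,:,::-1].copy()
    np.save('pics/'+fn+'.npy',im)
    save(im,fn,crop,scale)
def save(im,fn,crop=None,scale=1):
    if crop: 
        x0,y0,x1,y1=crop; im=im[y0:y1,x0:x1]
    cv2.imwrite('pics/'+fn+'.png',cv2.resize(im,None,fx=scale,fy=scale,interpolation=cv2.INTER_CUBIC))
def pix2z(name,u,v,z,st=None):
    c=arm.camera_params(name)
    d=np.array([(u-c['cx'])/c['fx'],(v-c['cy'])/c['fy'],1.])
    if name=='wrist':
        st=st or arm.observe(); H=np.array(c['hand_eye']);R=np.array(st['orientation'])
        o=R@H[:3,3]+st['eef_pos']; w=R@H[:3,:3]@d
    else:
        R=np.array(c['R']); o=-R.T@np.array(c['t']); w=R.T@d
    return o+w*(z-o[2])/w[2]
E
python3 - <<'E'
from h import *
print(arm.observe())
for n in('scene','top','wrist'):print(n,arm.camera_params(n))
snap('top','top0',None,1.4); snap('scene','scene0',None,1.4)
E
```

```text
{'time_s': 0.0, 'q': array([-1.26401713e+00,  3.20297107e-01,  1.56568164e+00, -2.46164140e-05,
        1.25739886e+00, -1.99835248e-02]), 'qd': array([-1.83235975e-04,  3.07896771e-05,  4.19156077e-04,  9.53984496e-04,
       -1.15689940e-03, -1.66171206e-03]), 'joint_efforts': array([-7.87259942e-04, -4.12466168e+01, -2.31975996e+01,  7.28312368e-02,
        4.55176283e-02, -1.51940289e-04]), 'eef_pos': array([ 0.18441715, -0.54410625,  0.22411627]), 'orientation': array([[ 9.47083962e-01,  3.20985442e-01, -5.61359905e-04],
       [ 3.20985933e-01, -9.47082446e-01,  1.69453837e-03],
       [ 1.22680354e-05, -1.78505874e-03, -9.99998407e-01]]), 'force': array([ 0.14535555, -1.32937906,  0.14471067]), 'moment': array([ 0.03598302,  0.04048715, -0.03582992]), 'grasp_force': 0.0, 'finger_gap': 0.0911658343146466}
scene {'fx': 425.83151449010757, 'fy': 425.83151449010757, 'cx': 280.39250200784284, 'cy': 210.6877166525021, 'R': array([[-0.67389682,  0.73854407, -0.0203897 ],
       [ 0.43394187,  0.37332018, -0.81995518],
       [-0.59796115, -0.56141313, -0.57206448]]), 't': array([ 0.38767873, -0.15256778,  1.40045094])}
top {'fx': 445.1291227417968, 'fy': 445.1291227417968, 'cx': 274.2076506320862, 'cy': 214.67780123997701, 'R': array([[ 0.003398  , -0.99988592, -0.0147173 ],
       [-0.99092867, -0.0013896 , -0.13438166],
       [ 0.13434588,  0.01504042, -0.99082035]]), 't': array([0.03030975, 0.59412673, 1.1633644 ])}
wrist {'fx': 352.6151971043042, 'fy': 352.6151971043042, 'cx': 278.23902379963357, 'cy': 208.62496919546308, 'hand_eye': array([[ 3.39210935e-04, -9.65867536e-01, -2.59036266e-01,
         7.21643942e-02],
       [ 9.99999126e-01,  6.58696663e-04, -1.14656951e-03,
        -3.17764089e-04],
       [ 1.27806059e-03, -2.59035651e-01,  9.65866915e-01,
        -1.59258101e-01],
       [ 0.00000000e+00,  0.00000000e+00,  0.00000000e+00,
         1.00000000e+00]])}
```

View pics/top0.png

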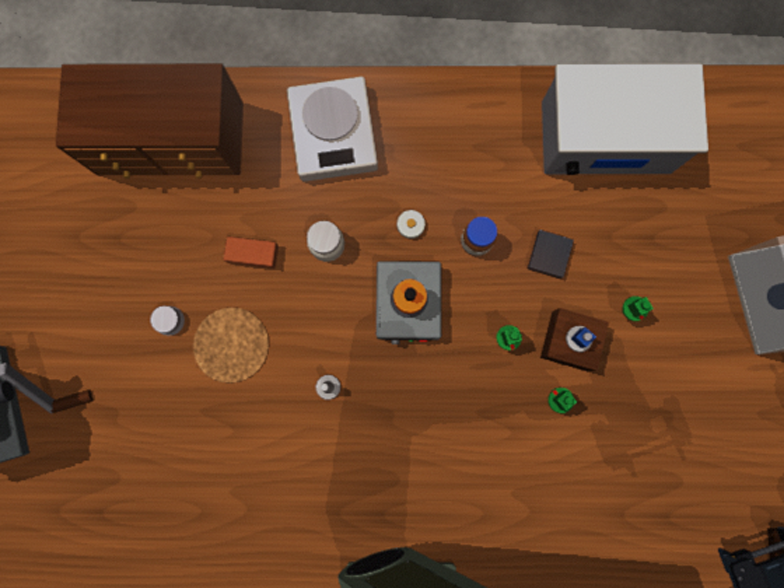

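View pics/scene0.png

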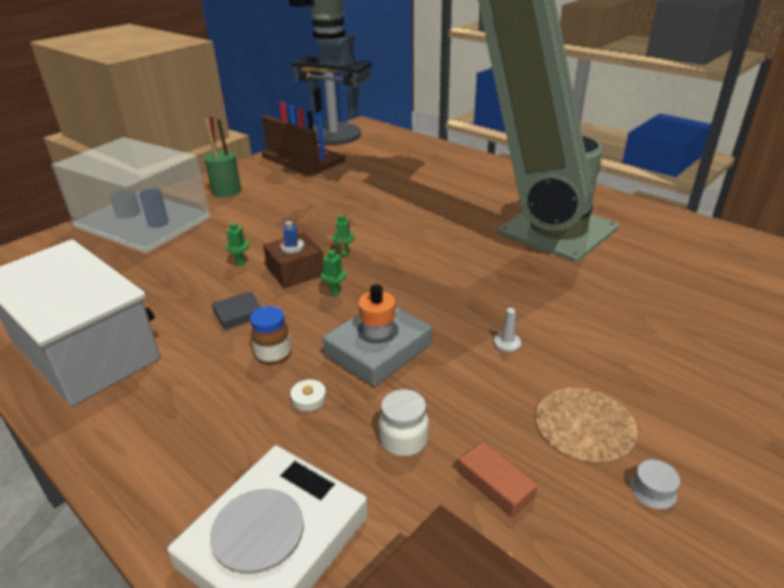

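The top view (image up = +x, left = +y) shows the cap knob at (410,294), the mat at (231,345), the blue spindle head at about (585,338), and green look-alikes around it, all in 1.4x pixels. The housing is roughly aligned with the axes, and the stand is turned.

```bash
python3 - <<'E'
from h import *
for n,u,v,z in [('knob',410,294,.138),('captop',409.5,296,.11),('mat',231,345,.004),('head',585,338,.106),('housTL',377,262,.05),('housTR',440,262,.05),('g1',510,337,.05),('g2',562,401,.05),('g3',637,308,.05),('cone',328,386,.05),('wj',324,234,.07),('bj',482,231,.085)]:
    print(n,pix2z('top',u/1.4,v/1.4,z).round(4))
im=np.load('pics/top0.npy'); save(im,'topc',(370,205,450,265),8)
E
```

```text
knob [ 0.5926 -0.016   0.138 ]
captop [ 0.593  -0.0159  0.11  ]
mat [0.5098 0.3345 0.004 ]
head [ 0.5176 -0.3319  0.106 ]
housTL [0.6679 0.0452 0.05  ]
housTR [ 0.668  -0.0764  0.05  ]
g1 [ 0.5234 -0.2077  0.05  ]
g2 [ 0.4039 -0.3016  0.05  ]
g3 [ 0.5791 -0.4497  0.05  ]
cone [0.4302 0.1363 0.05  ]
wj [0.7184 0.1464 0.07  ]
bj [ 0.7204 -0.1533  0.085 ]
```

View pics/topc.png

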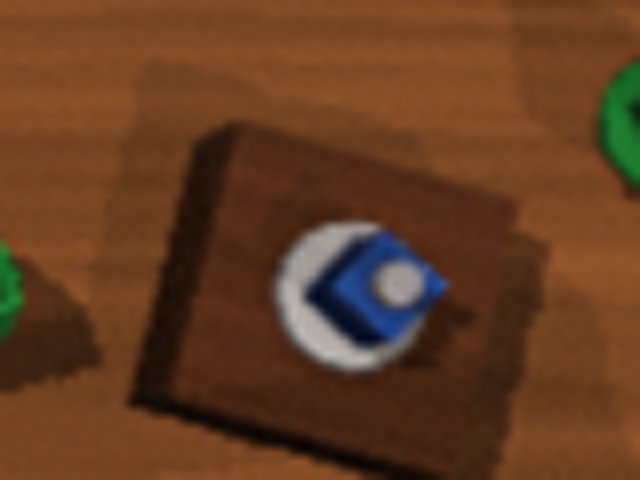

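The crop shows the spindle head turned by about 45°, with its flange centre at crop (350,295). The red mark is hidden behind the head, so I'll look for it with the wrist camera. First I'm going above the cap.

```bash
R='[[0.0204,0.0264,0.002],[0,0,0]]'; python3 -m creep '[[[0.0204,0.0264,0.002],[0,0,0]],[[0.0204,0.0264,0.002],[0,0,0]],[[0.0204,0.0264,0.002],[0,0,0]],[[0.0204,0.0264,0.002],[0,0,0]],[[0.0204,0.0264,0.002],[0,0,0]],[[0.0204,0.0264,0.002],[0,0,0]],[[0.0204,0.0264,0.002],[0,0,0]],[[0.0204,0.0264,0.002],[0,0,0]],[[0.0204,0.0264,0.002],[0,0,0]],[[0.0204,0.0264,0.002],[0,0,0]]]' -1
python3 -m creep '[[[0.0204,0.0264,0.002],[0,0,0]],[[0.0204,0.0264,0.002],[0,0,0]],[[0.0204,0.0264,0.002],[0,0,0]],[[0.0204,0.0264,0.002],[0,0,0]],[[0.0204,0.0264,0.002],[0,0,0]],[[0.0204,0.0264,0.002],[0,0,0]],[[0.0204,0.0264,0.002],[0,0,0]],[[0.0204,0.0264,0.002],[0,0,0]],[[0.0204,0.0264,0.002],[0,0,0]],[[0.0204,0.0264,0.002],[0,0,0]]]'
python3 -m creep '[[[0,0,0],[0,0,0]],[[0,0,0],[0,0,0]],[[0,0,0],[0,0,0]]]'
python3 - <<'E'
from h import *
s=arm.observe();print(s['eef_pos'],s['orientation'],s['q'])
im=arm.snapshot('wrist')[:,:,::-1].copy()
save(im,'w1')
hsv=cv2.cvtColor(im,cv2.COLOR_BGR2HSV)
m=cv2.inRange(hsv,(5,180,120),(18,255,255))
n,l,st,c=cv2.connectedComponentsWithStats(m);i=1+st[1:,4].argmax()
k,_=max([(c2,cv2.contourArea(c2)) for c2 in cv2.findContours((l==i).astype(np.uint8),0,2)[0]],key=lambda t:t[1])
(u,v),r=cv2.minEnclosingCircle(k);print(u,v,r,pix2z('wrist',u,v,.11,s))
E
```

```text
time_s: 0.93
eef_pos: [0.3891, -0.279, 0.2448]
orientation: [[0.947, 0.321, -0.0], [0.321, -0.947, 0.0], [-0.0, -0.0, -1.0]]
force: [0.3, -0.6, 0.6]
finger_gap: 0.091
grasp_force: 0.0
time_s: 1.77
eef_pos: [0.5931, -0.015, 0.2646]
orientation: [[0.947, 0.321, -0.001], [0.321, -0.947, -0.0], [-0.001, -0.0, -1.0]]
force: [0.8, 0.1, 0.2]
finger_gap: 0.0911
grasp_force: 0.0
time_s: 2.02
eef_pos: [0.5919, -0.0169, 0.2643]
orientation: [[0.947, 0.321, -0.002], [0.321, -0.947, -0.001], [-0.002, -0.0, -1.0]]
force: [0.1, -0.3, -0.1]
finger_gap: 0.091
grasp_force: 0.0
[ 0.59193594 -0.01687567  0.26431207] [[ 9.46971647e-01  3.21311812e-01 -1.84913154e-03]
 [ 3.21311214e-01 -9.46973452e-01 -6.19988290e-04]
 [-1.95028804e-03 -7.03536755e-06 -9.99998098e-01]] [-4.75349028e-02  3.27063488e-01  1.45418238e+00 -7.22827598e-04
  1.36216443e+00  1.19629734e+00]
442.34771728515625 103.95685577392578 31.181427001953125 [ 0.71259253 -0.12280451  0.11      ]
```

View pics/w1.png

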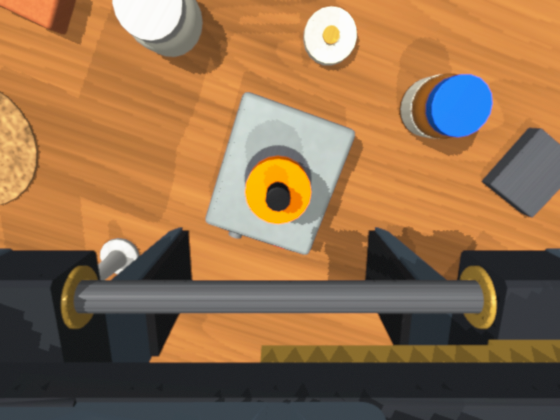

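The wrist view shows the cap disc centred at (278,190) and its knob top at (278,197). The housing corners are at (246,93), (354,130), (308,253) and (207,220).

```bash
python3 - <<'E'
from h import *
for u,v,z in[(278,197,.138),(278,190,.11),(246,93,.05),(354,130,.05),(308,253,.05),(207,220,.05)]:print(pix2z('wrist',u,v,z).round(4))
E
```

```text
[ 0.5965 -0.0148  0.138 ]
[ 0.5965 -0.0148  0.11  ]
[0.6686 0.0438 0.05  ]
[ 0.6696 -0.0729  0.05  ]
[ 0.526  -0.0745  0.05  ]
[0.5269 0.0448 0.05  ]
```

```bash
python3 -m creep '[[[0.0035,0.002,-0.02],[0,0,0]],[[0,0,-0.03],[0,0,0]],[[0,0,-0.03],[0,0,0]],[[0,0,-0.02],[0,0,0]],[[0,0,-0.015],[0,0,0]],[[0,0,-0.012],[0,0,0]],[[0,0,-0.012],[0,0,0]],[[0,0,0],[0,0,0]],[[0,0,0],[0,0,0]]]'
python3 -m creep '[[[0,0,0],[0,0,0]],[[0,0,0],[0,0,0]],[[0,0,0],[0,0,0]],[[0,0,0],[0,0,0]],[[0,0,0],[0,0,0]],[[0,0,0],[0,0,0]],[[0,0,0],[0,0,0]],[[0,0,0],[0,0,0]],[[0,0,0],[0,0,0]],[[0,0,0],[0,0,0]]]' 1
```

```text
time_s: 2.82
eef_pos: [0.5952, -0.0157, 0.1259]
orientation: [[0.948, 0.32, -0.001], [0.32, -0.948, -0.0], [-0.001, -0.0, -1.0]]
force: [0.8, -0.8, 0.6]
finger_gap: 0.0914
grasp_force: 0.0
time_s: 3.65
eef_pos: [0.5961, -0.0145, 0.1259]
orientation: [[0.947, 0.321, -0.0], [0.321, -0.947, -0.0], [-0.0, 0.0, -1.0]]
force: [-1.1, -1.0, 0.6]
finger_gap: 0.0277
grasp_force: 0.0
```

```bash
python3 -m creep '[[[0,0,0],[0,0,0]],[[0,0,0],[0,0,0]],[[0,0,0],[0,0,0]],[[0,0,0],[0,0,0]]]'
python3 -m creep '[[[0,0,0.005],[0,0,0]],[[0,0,0.01],[0,0,0]],[[0,0,0.015],[0,0,0]],[[0,0,0.015],[0,0,0]],[[0,0,0.015],[0,0,0]],[[0,0,0.015],[0,0,0]],[[0,0,0.015],[0,0,0]],[[0,0,0.01],[0,0,0]],[[0,0,0],[0,0,0]],[[0,0,0],[0,0,0]]]'
```

```text
time_s: 3.98
eef_pos: [0.5961, -0.0146, 0.1259]
orientation: [[0.947, 0.321, 0.0], [0.321, -0.947, -0.0], [-0.0, 0.0, -1.0]]
force: [-0.6, -0.1, 0.3]
finger_gap: 0.0211
grasp_force: 30.0
time_s: 4.82
eef_pos: [0.5961, -0.0146, 0.2266]
orientation: [[0.947, 0.321, 0.001], [0.321, -0.947, -0.0], [0.001, 0.0, -1.0]]
force: [0.4, 0.1, -1.5]
finger_gap: 0.0214
grasp_force: 30.0
```

```bash
python3 -m creep '[[[-0.006,0.015,0],[0,0,0]],[[-0.0065,0.0265,0],[0,0,0]],[[-0.0065,0.0265,0],[0,0,0]],[[-0.0065,0.0265,0],[0,0,0]],[[-0.0065,0.0265,0],[0,0,0]],[[-0.0065,0.0265,0],[0,0,0]],[[-0.0065,0.0265,0],[0,0,0]],[[-0.0065,0.0265,0],[0,0,0]],[[-0.0065,0.0265,0],[0,0,0]],[[-0.0065,0.0265,0],[0,0,0]]]'
python3 -m creep '[[[-0.0065,0.0265,0],[0,0,0]],[[-0.0065,0.0265,0],[0,0,0]],[[-0.0065,0.0265,0],[0,0,0]],[[-0.0035,0.016,0],[0,0,0]],[[0,0,-0.02],[0,0,0]],[[0,0,-0.03],[0,0,0]],[[0,0,-0.03],[0,0,0]],[[0,0,-0.02],[0,0,0]],[[0,0,0],[0,0,0]],[[0,0,0],[0,0,0]]]'
python3 -m creep '[[[0,0,-0.015],[0,0,0]],[[0,0,-0.015],[0,0,0]],[[0,0,-0.015],[0,0,0]],[[0,0,-0.01],[0,0,0]],[[0,0,-0.008],[0,0,0]],[[0,0,-0.005],[0,0,0]],[[0,0,0],[0,0,0]],[[0,0,0],[0,0,0]]]'
```

```text
time_s: 5.65
eef_pos: [0.5297, 0.2406, 0.2247]
orientation: [[0.947, 0.321, -0.003], [0.321, -0.947, -0.001], [-0.003, -0.0, -1.0]]
force: [0.3, -0.1, -0.2]
finger_gap: 0.0214
grasp_force: 30.0
time_s: 6.48
eef_pos: [0.5071, 0.3343, 0.1244]
orientation: [[0.947, 0.321, -0.004], [0.321, -0.947, -0.002], [-0.004, 0.001, -1.0]]
force: [-0.3, 0.7, -0.4]
finger_gap: 0.021
grasp_force: 30.0
time_s: 7.15
eef_pos: [0.5089, 0.3347, 0.0585]
orientation: [[0.947, 0.321, 0.001], [0.321, -0.947, 0.0], [0.001, -0.0, -1.0]]
force: [0.1, -0.4, -0.8]
finger_gap: 0.0215
grasp_force: 30.0
```

```bash
python3 -m creep '[[[0,0,-0.004],[0,0,0]],[[0,0,-0.002],[0,0,0]],[[0,0,-0.001],[0,0,0]],[[0,0,-0.001],[0,0,0]],[[0,0,0],[0,0,0]],[[0,0,0],[0,0,0]]]'
python3 -m creep '[[[0,0,-0.0005],[0,0,0]],[[0,0,-0.0005],[0,0,0]],[[0,0,0],[0,0,0]]]'
```

```text
time_s: 7.65
eef_pos: [0.5086, 0.3344, 0.05]
orientation: [[0.947, 0.321, 0.0], [0.321, -0.947, -0.0], [0.0, 0.0, -1.0]]
force: [0.1, 0.1, -0.5]
finger_gap: 0.0213
grasp_force: 30.0
time_s: 7.9
eef_pos: [0.5087, 0.3345, 0.0499]
orientation: [[0.947, 0.321, 0.001], [0.321, -0.947, 0.0], [0.001, -0.0, -1.0]]
force: [-1.1, -1.4, 5.1]
finger_gap: 0.0214
grasp_force: 30.0
```

Contact with the mat at 5 N, so I'm letting go and rising.

```bash
python3 -m creep '[[[0,0,0],[0,0,0]],[[0,0,0],[0,0,0]],[[0,0,0],[0,0,0]],[[0,0,0],[0,0,0]],[[0,0,0],[0,0,0]],[[0,0,0],[0,0,0]]]' -1
python3 -m creep '[[[0,0,0],[0,0,0]],[[0,0,0],[0,0,0]],[[0,0,0],[0,0,0]],[[0,0,0.01],[0,0,0]],[[0,0,0.02],[0,0,0]],[[0,0,0.03],[0,0,0]],[[0,0,0.035],[0,0,0]],[[0,0,0.035],[0,0,0]],[[0,0,0.035],[0,0,0]],[[0,0,0.03],[0,0,0]]]'
python3 -m creep '[[[0.004,-0.03,0],[0,0,0]],[[0.007,-0.038,0],[0,0,0]],[[0.007,-0.038,0],[0,0,0]],[[0.007,-0.038,0],[0,0,0]],[[0.007,-0.038,0],[0,0,0]],[[0.007,-0.038,0],[0,0,0]],[[0.007,-0.038,0],[0,0,0]],[[0.007,-0.038,0],[0,0,0]],[[0,-0.038,0],[0,0,0]],[[0,-0.016,0],[0,0,0]]]'
python3 -m creep '[[[0,0,0],[0,0,0]],[[0,0,0],[0,0,0]],[[0,0,0],[0,0,0]]]'
python3 - <<'E'
from h import *
s=arm.observe();print(s['eef_pos'],s['q'])
for z in(.105,):
  c=arm.camera_params('wrist');H=np.array(c['hand_eye']);R=s['orientation']
  p=np.linalg.inv(H)@np.r_[R.T@(np.array([.5965,-.0148,z])-s['eef_pos']),1];u=c['fx']*p[0]/p[2]+c['cx'];v=c['fy']*p[1]/p[2]+c['cy'];print(u,v)
u=int(u);v=int(v)
snap('wrist','w2',(u-40,max(0,v-30),u+40,v+30),9)
print('crop origin',u-40,v-30)
E
```

```text
time_s: 8.4
eef_pos: [0.5085, 0.3344, 0.0488]
orientation: [[0.947, 0.321, -0.0], [0.321, -0.947, -0.0], [-0.0, 0.0, -1.0]]
force: [0.0, -0.7, -0.3]
finger_gap: 0.0587
grasp_force: 0.0
time_s: 9.23
eef_pos: [0.5087, 0.3345, 0.2477]
orientation: [[0.947, 0.321, 0.003], [0.321, -0.947, 0.002], [0.003, -0.001, -1.0]]
force: [0.2, 1.0, 0.1]
finger_gap: 0.0914
grasp_force: 0.0
time_s: 10.07
eef_pos: [0.5615, -0.0199, 0.2448]
orientation: [[0.948, 0.318, 0.001], [0.318, -0.948, -0.002], [0.0, 0.002, -1.0]]
force: [0.7, 0.4, 0.6]
finger_gap: 0.0912
grasp_force: 0.0
time_s: 10.32
eef_pos: [0.5615, -0.0148, 0.2445]
orientation: [[0.947, 0.321, 0.001], [0.321, -0.947, 0.001], [0.001, -0.0, -1.0]]
force: [-0.4, 0.2, -0.5]
finger_gap: 0.0915
grasp_force: 0.0
[ 0.56153567 -0.01475854  0.24446804] [-4.71182315e-02  2.86776413e-01  1.56235067e+00  6.61973853e-04
  1.29190569e+00  1.19637923e+00]
292.4236709292026 161.94192135170016
crop origin 252 131
```

View pics/w2.png

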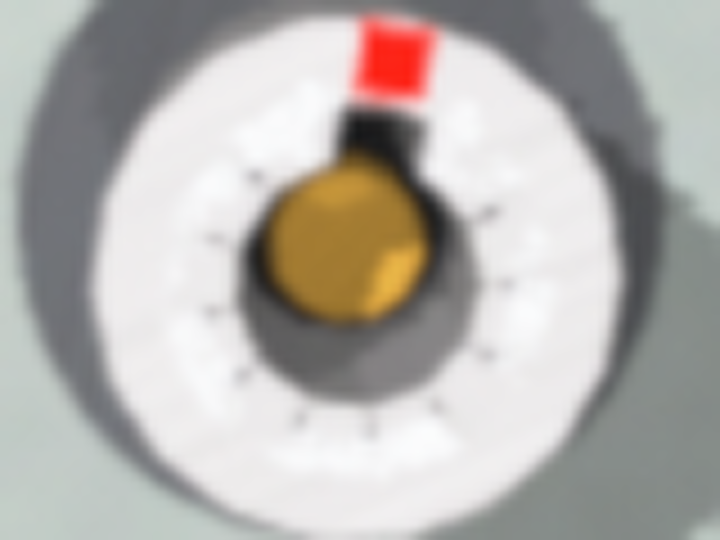

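The hub face is centred at crop (359,276) and the red mark at (395,60), so the keyway points up and slightly right in the image.

```bash
python3 - <<'E'
from h import *
f=lambda u,v:pix2z('wrist',252+u/9,131+v/9,.105)
c=f(359,276);r=f(395,60);k=f(384,115)
print(c,r,k,[np.arctan2(*(p-c)[1::-1]) for p in(r,k)])
print(f(92,276),f(625,276),f(359,14),f(359,538))
E
```

```text
[ 0.59657533 -0.0138883   0.105     ] [ 0.61647406 -0.01041346  0.105     ] [ 0.61141797 -0.01112571  0.105     ] [np.float64(0.17288297231009395), np.float64(0.18401959503225815)]
[0.58847176 0.00988282 0.105     ] [ 0.60464638 -0.03756401  0.105     ] [ 0.61932623 -0.00588287  0.105     ] [ 0.57283274 -0.02224268  0.105     ]
```

```bash
python3 -m creep '[[[-0.0077,-0.033,0],[0,0,0]],[[-0.0077,-0.033,0],[0,0,0]],[[-0.0077,-0.033,0],[0,0,0]],[[-0.0077,-0.033,0],[0,0,0]],[[-0.0077,-0.033,0],[0,0,0]],[[-0.0077,-0.033,0],[0,0,0]],[[-0.0077,-0.033,0],[0,0,0]],[[-0.0077,-0.033,0],[0,0,0]],[[-0.0077,-0.033,0],[0,0,0]],[[-0.0077,-0.033,0],[0,0,0]]]'
python3 -m creep '[[[0,0,0],[0,0,0]],[[0,0,0],[0,0,0]],[[0,0,0],[0,0,0]]]'
python3 - <<'E'
from h import *
s=arm.observe();print(s['eef_pos'],s['q'])
c=arm.camera_params('wrist');H=np.array(c['hand_eye']);R=s['orientation']
p=np.linalg.inv(H)@np.r_[R.T@(np.array([.5176,-.332,.09])-s['eef_pos']),1];u=c['fx']*p[0]/p[2]+c['cx'];v=c['fy']*p[1]/p[2]+c['cy'];print(u,v)
u=int(u);v=int(v)
snap('wrist','w3',(u-50,max(0,v-37),u+50,v+38),8)
print('crop origin',u-50,v-37)
E
```

```text
time_s: 11.2
eef_pos: [0.485, -0.3456, 0.2442]
orientation: [[0.946, 0.323, 0.0], [0.323, -0.946, 0.0], [0.0, 0.0, -1.0]]
force: [0.4, -0.4, 0.2]
finger_gap: 0.0916
grasp_force: 0.0
time_s: 11.45
eef_pos: [0.4852, -0.3441, 0.2439]
orientation: [[0.947, 0.322, -0.0], [0.322, -0.947, 0.001], [0.0, -0.001, -1.0]]
force: [0.1, -0.6, -0.8]
finger_gap: 0.0914
grasp_force: 0.0
[ 0.48519306 -0.3441179   0.24387514] [-6.36684765e-01  3.40723211e-01  1.48499991e+00  8.52939172e-04
  1.31651762e+00  6.05848112e-01]
278.0477901185475 158.05922014124036
crop origin 228 121
```

View pics/w3.png

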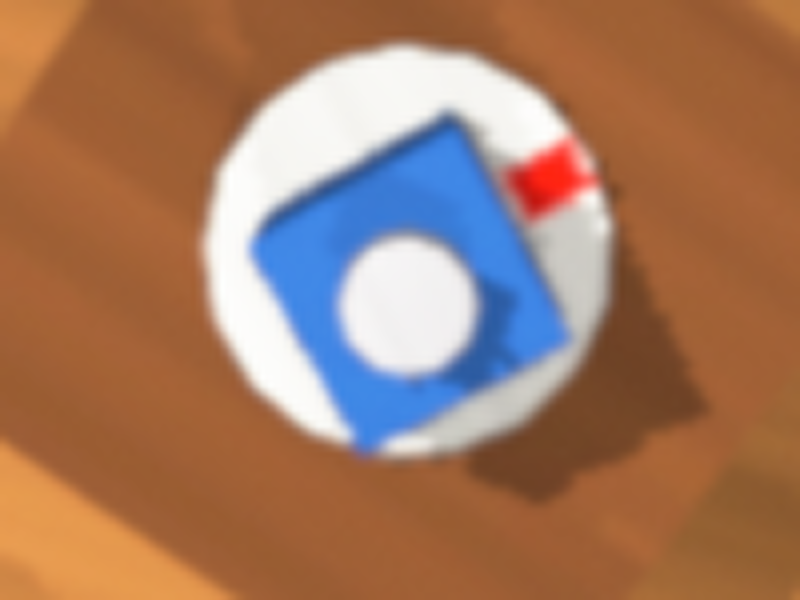

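The flange is centred at crop (408,250) and the red mark at (550,180). The head's top corners are at (455,122), (255,245), (365,450) and (568,342).

```bash
python3 - <<'E'
from h import *
f=lambda u,v,z:pix2z('wrist',228+u/8,121+v/8,z)
a=lambda d:np.arctan2(d[1],d[0])
c=f(408,250,.068);r=f(550,180,.068)
print(c,f(408,303,.118),'key',a(r-c))
P=[f(*p,.106) for p in((455,122),(255,245),(365,450),(568,342))]
print(np.mean(P,0),[a(P[(i+1)%4]-P[i])%(np.pi/2) for i in range(4)])
R=arm.observe()['orientation'];print('tool y yaw',a(R[:,1]),arm.observe()['q'])
E
```

```text
[ 0.52062599 -0.33162518  0.068     ] [ 0.52050112 -0.33166292  0.118     ] key -0.7862864492312663
[ 0.52038874 -0.33200787  0.106     ] [np.float64(0.8735147636222114), np.float64(0.8144414015345411), np.float64(0.8221671364380135), np.float64(0.8151564971344291)]
tool y yaw -1.2420153530655869 [-6.36131609e-01  3.40390032e-01  1.48522286e+00  6.79459072e-04
  1.31638992e+00  6.05712719e-01]
```

```bash
python3 -m creep '[[[0.007,0.0025,0],[0,0,0.0974]],[[0.007,0.0025,0],[0,0,0.0974]],[[0.007,0.0025,0],[0,0,0.0974]],[[0.007,0.0025,0],[0,0,0.0974]],[[0.0073,0.0024,0],[0,0,0.0974]],[[0,0,-0.02],[0,0,0]],[[0,0,-0.03],[0,0,0]],[[0,0,-0.02],[0,0,0]],[[0,0,0],[0,0,0]],[[0,0,0],[0,0,0]]]'
python3 -m creep '[[[0,0,0],[0,0,0]]]'
```

```text
time_s: 12.33
eef_pos: [0.5201, -0.3314, 0.1736]
orientation: [[0.685, 0.728, -0.002], [0.728, -0.685, 0.001], [-0.0, -0.002, -1.0]]
force: [0.4, 0.3, 0.2]
finger_gap: 0.0912
grasp_force: 0.0
time_s: 12.42
eef_pos: [0.5211, -0.3327, 0.1756]
orientation: [[0.686, 0.728, 0.002], [0.728, -0.686, -0.001], [0.001, 0.003, -1.0]]
force: [-0.3, 0.1, -0.0]
finger_gap: 0.0913
grasp_force: 0.0
```

```bash
python3 -m creep '[[[0,0,-0.02],[0,0,0]],[[0,0,-0.02],[0,0,0]],[[0,0,-0.02],[0,0,0]],[[0,0,-0.015],[0,0,0]],[[0,0,-0.01],[0,0,0]],[[0,0,-0.007],[0,0,0]],[[0,0,0],[0,0,0]],[[0,0,0],[0,0,0]]]'
python3 -m creep '[[[0,0,0],[0,0,0]],[[0,0,0],[0,0,0]],[[0,0,0],[0,0,0]],[[0,0,0],[0,0,0]],[[0,0,0],[0,0,0]],[[0,0,0],[0,0,0]],[[0,0,0],[0,0,0]],[[0,0,0],[0,0,0]],[[0,0,0],[0,0,0]],[[0,0,0],[0,0,0]]]' 1
python3 -m creep '[[[0,0,0],[0,0,0]],[[0,0,0],[0,0,0]],[[0,0,0],[0,0,0]],[[0,0,0],[0,0,0]]]'
```

```text
time_s: 13.08
eef_pos: [0.5206, -0.3335, 0.083]
orientation: [[0.687, 0.727, 0.002], [0.727, -0.687, -0.001], [0.0, 0.002, -1.0]]
force: [-0.5, 0.2, 0.1]
finger_gap: 0.091
grasp_force: 0.0
time_s: 13.92
eef_pos: [0.5199, -0.3332, 0.0819]
orientation: [[0.687, 0.727, 0.0], [0.727, -0.687, -0.0], [-0.0, 0.0, -1.0]]
force: [-0.1, 0.3, -0.1]
finger_gap: 0.027
grasp_force: 0.0
time_s: 14.25
eef_pos: [0.5199, -0.3332, 0.0819]
orientation: [[0.687, 0.727, 0.0], [0.727, -0.687, -0.0], [-0.0, 0.0, -1.0]]
force: [0.9, -0.6, 0.3]
finger_gap: 0.0257
grasp_force: 30.0
```

```bash
python3 -m creep '[[[0,0,0.005],[0,0,0]],[[0,0,0.01],[0,0,0]],[[0,0,0.015],[0,0,0]],[[0,0,0.015],[0,0,0]],[[0,0,0.015],[0,0,0]],[[0,0,0.02],[0,0,0]],[[0,0,0.02],[0,0,0]],[[0,0,0.02],[0,0,0]],[[0,0,0.01],[0,0,0]],[[0,0,0],[0,0,0]]]'
python3 -m creep '[[[0.0064,0.0265,0],[0,0,0.078]],[[0.0064,0.0265,0],[0,0,0.078]],[[0.0064,0.0265,0],[0,0,0.078]],[[0.0064,0.0265,0],[0,0,0.078]],[[0.0064,0.0265,0],[0,0,0.078]],[[0.0064,0.0265,0],[0,0,0.078]],[[0.0064,0.0265,0],[0,0,0.078]],[[0.0064,0.0265,0],[0,0,0.078]],[[0.0064,0.0265,0],[0,0,0.078]],[[0.0064,0.0265,0],[0,0,0.078]]]'
python3 -m creep '[[[0.0064,0.0265,0],[0,0,0.078]],[[0.0063,0.0259,0],[0,0,0.078]],[[0,0,0],[0,0,0]],[[0,0,0],[0,0,0]],[[0,0,0],[0,0,0]]]'
python3 - <<'E'
from h import *
s=arm.observe();print(s['eef_pos'],s['orientation'],s['q'])
im=arm.snapshot('wrist')[:,:,::-1].copy();np.save('pics/w4.npy',im)
snap('scene','s4')
a=np.load('pics/s4.npy')[130:290,180:340]; b=im[100:420,120:440]
cv2.imwrite('pics/pair.png',np.hstack([cv2.resize(a,(400,400),interpolation=2),cv2.resize(b,(400,400))]))
E
```

```text
time_s: 15.08
eef_pos: [0.521, -0.3339, 0.2152]
orientation: [[0.687, 0.727, 0.005], [0.727, -0.687, -0.003], [0.001, 0.006, -1.0]]
force: [-0.0, 0.4, -2.1]
finger_gap: 0.0261
grasp_force: 30.0
time_s: 15.92
eef_pos: [0.5832, -0.0667, 0.2106]
orientation: [[-0.027, 1.0, -0.003], [1.0, 0.027, 0.0], [0.0, -0.003, -1.0]]
force: [0.5, -0.0, -2.4]
finger_gap: 0.0259
grasp_force: 30.0
time_s: 16.33
eef_pos: [0.5959, -0.0161, 0.211]
orientation: [[-0.178, 0.984, -0.002], [0.984, 0.178, -0.001], [-0.0, -0.002, -1.0]]
force: [-0.2, -0.0, -3.2]
finger_gap: 0.0261
grasp_force: 30.0
[ 0.59589772 -0.01609919  0.21095403] [[-1.77742919e-01  9.84074675e-01 -2.11858085e-03]
 [ 9.84076941e-01  1.77742128e-01 -5.57577278e-04]
 [-1.72136611e-04 -2.18395198e-03 -9.99997600e-01]] [-4.59464926e-02  3.62668479e-01  1.53560282e+00 -6.90529471e-04
  1.24541217e+00 -2.24417251e-01]
```

View pics/pair.png

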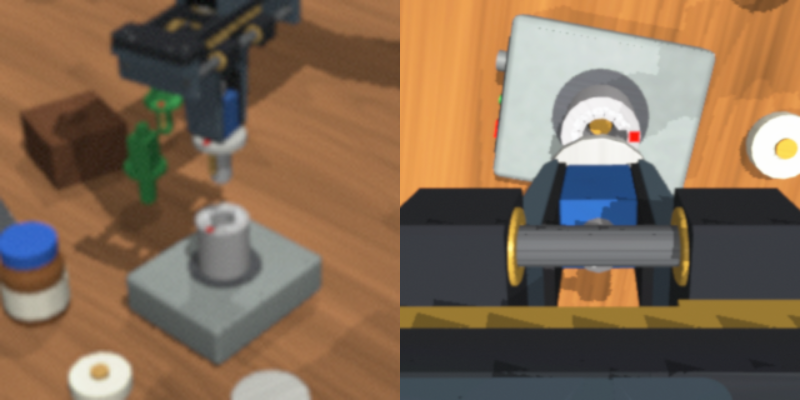

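```bash
python3 - <<'E'
from h import *
c=arm.camera_params('wrist');H=np.array(c['hand_eye']);Hi=np.linalg.inv(H)
for x,z in((.024,.013),(.024,.021),(.0255,.021),(.013,-.025),(.013,.013)):
    p=Hi@np.array([x,0,z,1]);print(x,z,c['fx']*p[0]/p[2]+c['cx'],c['fy']*p[1]/p[2]+c['cy'])
im=np.load('pics/w4.npy');print([(v,im[v,280].tolist()) for v in range(200,292,2)])
E
```

```text
0.024 0.013 279.80873113805484 214.61856188341264
0.024 0.021 279.75042427410943 210.48069383273932
0.0255 0.021 279.7545262126698 207.74317262614622
0.013 -0.025 280.12530305496927 265.6007445833109
0.013 0.013 279.7769963098724 235.12694073884654
[(200, [54, 131, 173]), (202, [53, 130, 173]), (204, [58, 145, 192]), (206, [80, 155, 197]), (208, [150, 163, 171]), (210, [193, 199, 202]), (212, [239, 243, 244]), (214, [236, 240, 242]), (216, [237, 241, 242]), (218, [237, 241, 242]), (220, [237, 241, 242]), (222, [236, 240, 241]), (224, [236, 240, 242]), (226, [236, 240, 242]), (228, [236, 240, 242]), (230, [230, 233, 234]), (232, [151, 117, 99]), (234, [128, 75, 36]), (236, [128, 74, 35]), (238, [129, 74, 36]), (240, [127, 74, 34]), (242, [126, 73, 34]), (244, [127, 74, 36]), (246, [126, 72, 34]), (248, [127, 73, 35]), (250, [127, 74, 36]), (252, [127, 74, 35]), (254, [128, 75, 36]), (256, [128, 74, 36]), (258, [135, 79, 38]), (260, [195, 112, 55]), (262, [211, 121, 56]), (264, [212, 123, 56]), (266, [209, 121, 54]), (268, [209, 121, 55]), (270, [195, 112, 51]), (272, [188, 109, 51]), (274, [147, 108, 88]), (276, [129, 128, 129]), (278, [130, 130, 132]), (280, [75, 74, 74]), (282, [60, 58, 59]), (284, [93, 91, 89]), (286, [113, 110, 109]), (288, [112, 109, 108]), (290, [119, 116, 115])]
```

The key faces the hub's red mark. The spindle sits about 1.7 mm along tool +x in the grip, which I've allowed for. Lowering now.

```bash
python3 -m creep '[[[0.0005,0,-0.01],[0,0,0]],[[0,0,-0.01],[0,0,0]],[[0,0,-0.01],[0,0,0]],[[0,0,-0.007],[0,0,0]],[[0,0,0],[0,0,0]],[[0,0,0],[0,0,0]]]'
python3 -m creep '[[[0,0,-0.003],[0,0,0]],[[0,0,-0.003],[0,0,0]],[[0,0,-0.002],[0,0,0]],[[0,0,-0.002],[0,0,0]],[[0,0,0],[0,0,0]],[[0,0,0],[0,0,0]]]'
python3 -m creep '[[[0,0,-0.002],[0,0,0]],[[0,0,-0.002],[0,0,0]],[[0,0,-0.002],[0,0,0]],[[0,0,0],[0,0,0]],[[0,0,0],[0,0,0]]]'
```

```text
time_s: 16.93
eef_pos: [0.5967, -0.0159, 0.1741]
orientation: [[-0.178, 0.984, -0.002], [0.984, 0.178, 0.0], [0.0, -0.002, -1.0]]
force: [0.3, -0.2, -2.9]
finger_gap: 0.0262
grasp_force: 30.0
time_s: 17.43
eef_pos: [0.5971, -0.0158, 0.1649]
orientation: [[-0.178, 0.984, -0.0], [0.984, 0.178, 0.0], [0.0, 0.0, -1.0]]
force: [-0.0, 0.7, -2.1]
finger_gap: 0.0258
grasp_force: 30.0
time_s: 17.85
eef_pos: [0.597, -0.0158, 0.1588]
orientation: [[-0.178, 0.984, -0.0], [0.984, 0.178, 0.0], [0.0, -0.0, -1.0]]
force: [0.4, 0.0, -3.5]
finger_gap: 0.0259
grasp_force: 30.0
```

```bash
python3 -m creep '[[[0,0,-0.002],[0,0,0]],[[0,0,-0.002],[0,0,0]],[[0,0,-0.001],[0,0,0]],[[0,0,-0.001],[0,0,0]],[[0,0,0],[0,0,0]],[[0,0,0],[0,0,0]]]'
python3 -m creep '[[[0,0,-0.001],[0,0,0]],[[0,0,-0.001],[0,0,0]],[[0,0,-0.001],[0,0,0]],[[0,0,-0.001],[0,0,0]],[[0,0,0],[0,0,0]],[[0,0,0],[0,0,0]]]'
```

```text
time_s: 18.35
eef_pos: [0.5971, -0.0158, 0.1529]
orientation: [[-0.178, 0.984, -0.0], [0.984, 0.178, 0.0], [0.0, -0.0, -1.0]]
force: [0.2, 0.1, -2.9]
finger_gap: 0.0258
grasp_force: 30.0
time_s: 18.85
eef_pos: [0.597, -0.0158, 0.1489]
orientation: [[-0.178, 0.984, -0.0], [0.984, 0.178, 0.0], [0.0, -0.0, -1.0]]
force: [-0.6, -0.3, -2.6]
finger_gap: 0.0259
grasp_force: 30.0
```

The key has slipped in with no contact force. Continuing down to the ejector and home.

```bash
python3 -m creep '[[[0,0,-0.002],[0,0,0]],[[0,0,-0.002],[0,0,0]],[[0,0,-0.002],[0,0,0]],[[0,0,-0.002],[0,0,0]],[[0,0,-0.002],[0,0,0]],[[0,0,0],[0,0,0]],[[0,0,0],[0,0,0]]]'
python3 -m creep '[[[0,0,-0.002],[0,0,0]],[[0,0,-0.002],[0,0,0]],[[0,0,-0.002],[0,0,0]],[[0,0,-0.002],[0,0,0]],[[0,0,-0.001],[0,0,0]],[[0,0,0],[0,0,0]],[[0,0,0],[0,0,0]]]'
```

```text
time_s: 19.43
eef_pos: [0.5972, -0.0158, 0.139]
orientation: [[-0.178, 0.984, 0.0], [0.984, 0.178, -0.0], [-0.0, 0.0, -1.0]]
force: [0.6, -0.0, -2.1]
finger_gap: 0.0261
grasp_force: 30.0
time_s: 20.02
eef_pos: [0.5973, -0.0158, 0.1304]
orientation: [[-0.178, 0.984, 0.001], [0.984, 0.178, 0.0], [-0.0, 0.001, -1.0]]
force: [-1.3, -1.0, 5.0]
finger_gap: 0.0256
grasp_force: 30.0
```

```bash
python3 -m creep '[[[0,0,-0.001],[0,0,0]],[[0,0,-0.001],[0,0,0]],[[0,0,-0.001],[0,0,0]],[[0,0,0],[0,0,0]],[[0,0,0],[0,0,0]]]'
python3 -m creep '[[[0,0,-0.001],[0,0,0]],[[0,0,-0.0005],[0,0,0]],[[0,0,0],[0,0,0]],[[0,0,0],[0,0,0]]]'
```

```text
time_s: 20.43
eef_pos: [0.5973, -0.0158, 0.1275]
orientation: [[-0.178, 0.984, 0.001], [0.984, 0.178, -0.0], [-0.0, 0.001, -1.0]]
force: [-1.9, 0.1, 6.1]
finger_gap: 0.0258
grasp_force: 30.0
time_s: 20.77
eef_pos: [0.5973, -0.0158, 0.1269]
orientation: [[-0.178, 0.984, 0.001], [0.984, 0.178, -0.0], [-0.0, 0.001, -1.0]]
force: [-2.7, 0.7, 10.4]
finger_gap: 0.0257
grasp_force: 30.0
```

```bash
python3 -m creep '[[[0,0,-0.001],[0,0,0]],[[0,0,0],[0,0,0]],[[0,0,0],[0,0,0]],[[0,0,0],[0,0,0]]]'
python3 -m creep '[[[0,0,-0.0005],[0,0,0]],[[0,0,0],[0,0,0]],[[0,0,0],[0,0,0]],[[0,0,0],[0,0,0]],[[0,0,0],[0,0,0]],[[0,0,0],[0,0,0]]]'
python3 - <<'E'
from h import *
snap('scene','s5'); snap('top','t5')
a=np.load('pics/s5.npy')[170:270,210:310]; b=np.load('pics/t5.npy')[195:295,115:215]
cv2.imwrite('pics/pair5.png',np.hstack([cv2.resize(x,(400,400),interpolation=2) for x in(a,b)]))
E
```

```text
time_s: 21.1
eef_pos: [0.5973, -0.0158, 0.1269]
orientation: [[-0.178, 0.984, 0.002], [0.984, 0.178, -0.0], [-0.0, 0.002, -1.0]]
force: [-4.6, 0.5, 15.8]
finger_gap: 0.0259
grasp_force: 30.0
time_s: 21.6
eef_pos: [0.5973, -0.0158, 0.1269]
orientation: [[-0.178, 0.984, 0.002], [0.984, 0.178, -0.0], [-0.0, 0.002, -1.0]]
force: [-5.9, 1.5, 17.4]
finger_gap: 0.0263
grasp_force: 30.0
```

View pics/pair5.png

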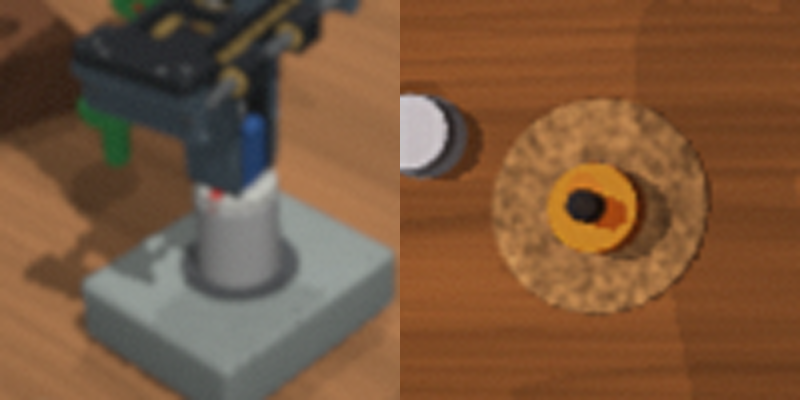

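The flange sits flush on the hub, stopped hard at z 0.1269 under about 17 N of push. The cap stands upright near the centre of the mat. Handing in.

```bash
python3 -c "
from cell import arm
print(arm.close_job())"
```

```text
the job is handed in; nothing more can be done
None
```

The job is handed in at about 22 s: the cap stands upright on the cork mat, and the spindle is keyed into the hub, flange flush, still gripped and pressed home; the hand-in gave no pass or fail verdict.

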